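Fasten the dumpling press with its captive screw-knob

ROBOT

A 6-joint arm with a two-finger parallel gripper is mounted at the origin on the work surface. World frame = base frame: x ahead of the robot, y to its left, z up, the work surface at z = 0. Lengths are in m, angles in rad, forces in N, time in s.
With the tool pointing down it reaches from about 0.35 to 0.8 m from the base axis. Payload 7.3 kg.
Tool frame: the origin (TCP) lies midway between the tips of the shut fingers; the grasp point (between the pads) lies 19 mm behind it (ctrl.pinch_z is the y of the grasp point in the tool frame, in m); y points along the fingers, z is the direction in which the jaws open and shut, and the axes are right-handed (so a half turn about y gives the same grasp; the last joint's range is limited). The gripper opens to 85 mm and grips with 20 to 120 N. Pads are 22 mm wide; open, the fingers measure 114 mm over their backs; the gripper's body (76 mm by 85 mm) begins 54 mm behind the grasp point. The pads swing forward as they close: fully open they stand 13 mm farther back than shut.
Start: joints at [1.026, 0.342, 1.524, -0, 1.275, -0.146], TCP at [0.204, 0.484, 0.231] pointing down, gripper open.
Joint ranges: [-2.53, 2.53], [-0.77, 2.02], [0.04, 2.7], [-1, 4.14], [0.28, 2.66], [-3.11, 3.11]. Speed limits (rad/s): [2.57, 2.57, 3.14, 3.14, 3.14, 3.14].

INTERFACE

Orientations are given as a rotation vector (axis times angle).
In Python, from plant import ctrl, optics, job, finder, status gives the robot as it stands. Calls block until the motion is done:
- ctrl.reach(position, orientation): joint-space move of the TCP to a pose.
- ctrl.move_linear(position, rotation=None, velocity=0.15, until_force=None): straight line of the TCP; rotation=None keeps the orientation; velocity is the mean speed in m/s. With until_force (N) it stops when the force on the tool has changed by that much, and returns True; else False.
- ctrl.set_joints(angles): joint-space move.
- ctrl.move_gripper(opening): finger opening in m; the grip force is fixed at half the most; returns when the fingers have stopped.
- ctrl.dwell(seconds).
- ctrl.solve_ik(position, orientation): joint angles nearest the present ones, or None.
- optics.grab_frame(name): name is "side" or "top" or "wrist"; returns a dict with "frame" (384x512x3 uint8, red, green, blue), "fx", "fy", "cx", "cy" (pixels), "k1" (the pictures are not rectified: a ray, as slopes to the right and down, at radius r is drawn at 1 + k1 r^2 times it, then the intrinsics apply), "world_from_camera" (4x4, takes a point from camera to world coordinates). Camera axes: x right, y down, z forward; pixel columns grow to the right and rows downward; lengths in m; the calibration is good to about 2 mm. A picture is of the moment at which its call begins. There is no depth.
A pose or a line that the arm cannot do raises ctrl.PlanningError and nothing moves.
- job.close_job(): hands the job in, once; it reports no verdict.
Trained networks look in the newest picture that a camera, given by its name, has taken for a name from the list of things; names that differ only in an ending like _2 or _b are one class to them, and where a whole thing is asked for, a point or a joint stands for the part that bears it (a point fixed in the world has none). Each returns a list of dicts, best first, with "confidence" (0 to 1); they miss things now and then, are a little off and sometimes report something else, mostly with a low value. They report only what shows in the picture. A call takes as long as a camera call.
- finder.cut_out(camera, target): "pixels" (384x512 bool, what is visible of it) and "extent" ([centre column, centre row, width, height] in pixels, round what is visible of it).
Readings, each from a call of its own:
- status.read_time_s(): time.
- status.read_q(): joint angles.
- status.read_qvel(): joint speeds.
- status.read_tau(): joint torques, N m.
- status.read_tool_pos(): TCP position.
- status.read_tool_rot(): TCP orientation.
- status.read_wrist_force(): force on the tool from outside, world axes, zero at the start.
- status.read_moment(): the same for the moment, N m.
- status.read_gripper_width(): finger opening in m.
Only numpy, scipy, OpenCV 4.12 (cv2) and the standard library are available. Lean on these libraries where they do the work, as an engineer would, in place of code of your own. Each camera call takes 0.05 s, during which the arm holds its last target. There are 200 camera calls.

TASK

The forming die of the white dumpling press is loose. Start the press's orange screw-knob: push it straight down against its spring, keep it down and turn it clockwise (seen from above) until it reaches its stop, about 70 degrees, then let go so that it stays down by itself. Leave the blue knob of the grey slicer raised as it is.

Things in the scene. Friction and masses are not known exactly. Their poses are not given: they have to be found in the camera images.
- orange_knob (a point): Orange wing knob on the white press (fixed). Point: on its axis, mid grip bar, 117 mm above the table when raised. Bar 60 mm along x, 16 thick along y, 34 tall (17 above and below the point), white mark on its +x half; pinch it from above along y. Under the bar a round flange, 34 radius, 8 thick, which fingertips may press. The rest of the unit is under 82 mm high. z up; the frame moves with the knob.
- orange_push (a joint): How far the orange knob is pushed down, m: 0 raised, 0.012 bottomed; spring 2 N at 0, 8 N at the bottom. Raised, it is blocked at a turn of about 0.25 rad. Pushed 0.008 or more it turns freely; its coarse thread catches from about 0.35 rad and, once turned to the stop, holds it down at about 0.009 when let go.
- orange_turn (a joint): Turn of the orange knob in rad, growing clockwise seen from above; starts between 0 and 0.15, hard stop at 1.2, friction 0.05 to 0.15 N m.
- blue_knob (a point): The same kind of knob in blue, same sizes and same point, on the grey slicer at the other side of the table. It must stay raised.

How it is judged:
By the outcome, as a careful person would: the job done as asked, in the order asked, and still so for the second after the job is handed in, with the robot touching nothing.
It also fails if it takes over 35 s, if anything falls off the work surface, if the arm or the gripper's body presses on something with over 40 N, if the wrist force passes 120 N, or if a joint passes its speed limit or range.

## Working session

There is one attempt and no reset: what is moved stays moved. The work goes in short steps, each a Python script; the robot and the scene stay as the last script left them, time stands still between calls to the robot, and variables do not carry over. Pictures are saved under pics/ and viewed, about 8 in all and at most 12, crops included, and the job is handed in when it is done.

```bash
mkdir -p pics; ls; cat > h.py <<'E'
import numpy as np, cv2
from plant import ctrl, optics, job, finder, status
def ray(f,u,v):
    K=np.array([[f["fx"],0,f["cx"]],[0,f["fy"],f["cy"]],[0,0,1.]])
    p=cv2.undistortPoints(np.array([[[u,v]]],float),K,np.array([f["k1"],0,0,0,0.]))[0,0]
    T=np.array(f["world_from_camera"]); d=T[:3,:3]@np.array([p[0],p[1],1]); return T[:3,3],d
def atz(f,u,v,z):
    o,d=ray(f,u,v); return o+d*(z-o[2])/d[2]
def save(n,im): cv2.imwrite("pics/"+n,cv2.cvtColor(im,cv2.COLOR_RGB2BGR))
E
python3 - <<'E'
from h import *
ims=[]
for c in ("top","side"):
    f=optics.grab_frame(c); ims.append(f["frame"])
    for t in ("orange_knob","blue_knob"):
        for r in finder.cut_out(c,t)[:2]:
            e=r["extent"]; print(c,t,round(r["confidence"],2),np.round(e,1),atz(f,e[0],e[1],.125).round(3))
save("a_top.png",ims[0]); save("a_side.png",ims[1])
print(status.read_time_s(),status.read_tool_rot(),ctrl.pinch_z)
E
```

```text
pics
top orange_knob 0.98 [164.8 193.2  31.8  30.3] [0.544 0.215 0.125]
top blue_knob 0.56 [367.2 193.8  32.6  28.7] [ 0.55  -0.221  0.125]
side orange_knob 0.67 [166.  302.9  49.4  52.4] [0.531 0.232 0.125]
side blue_knob 0.57 [316.8 157.6  32.   25.3] [ 0.552 -0.208  0.125]
side blue_knob 0.32 [165.9 303.1  45.9  52.7] [0.531 0.232 0.125]
0.3 [-1.54845548  0.31296718 -0.31273373] -0.0187
```

View pics/a_top.png

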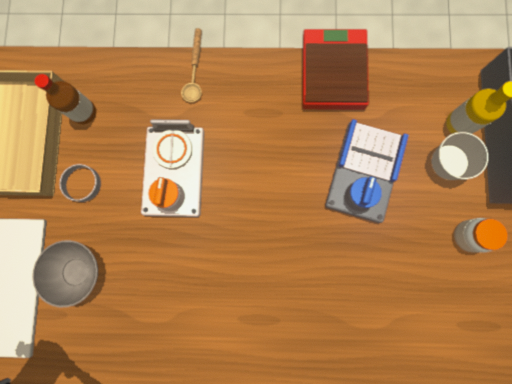

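View pics/a_side.png

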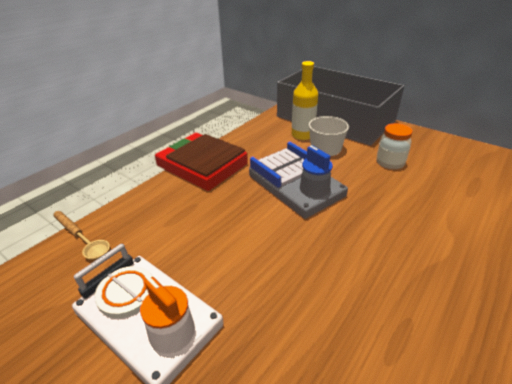

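The top view shows the orange knob at about (164,193) and its bar roughly along x. The blue knob is at (366,193). Next I'll move above the orange knob for a closer wrist view.

```bash
cat >> h.py <<'E'
from scipy.spatial.transform import Rotation as Ro
def rv(a):
    c,s=np.cos(a),np.sin(a); return Ro.from_matrix(np.array([[s,0,c],[-c,0,s],[0,-1,0]])).as_rotvec()
E
python3 - <<'E'
from h import *
p=np.array([.54,.215,.29])
for a in (np.pi/2,-np.pi/2):
    for d in (.2,0,-.6,-1.2,-1.4):
        q=ctrl.solve_ik([.54,.215,.11],rv(a+d)); print(a,d,None if q is None else np.round(q,2))
print(Ro.from_rotvec(status.read_tool_rot()).as_matrix().round(2))
ctrl.reach(p-[.04,0,0],rv(np.pi/2))
f=optics.grab_frame("wrist"); save("b.png",f["frame"])
for r in finder.cut_out("wrist","orange_knob")[:2]: print(r["confidence"],r["extent"])
print(np.array(f["world_from_camera"]).round(3),status.read_time_s(),status.read_q())
E
```

```text
1.5707963267948966 0.2 [ 0.25  0.56  1.53 -0.    1.05 -1.52]
1.5707963267948966 0 [ 0.25  0.56  1.53  0.    1.05 -1.32]
1.5707963267948966 -0.6 [ 0.25  0.56  1.53 -0.    1.05 -0.72]
1.5707963267948966 -1.2 [ 0.25  0.56  1.53  0.    1.05 -0.12]
1.5707963267948966 -1.4 [0.25 0.56 1.53 0.   1.05 0.08]
-1.5707963267948966 0.2 [ 0.25  0.56  1.53 -0.    1.05  1.62]
-1.5707963267948966 0 [ 0.25  0.56  1.53 -0.    1.05  1.82]
-1.5707963267948966 -0.6 [ 0.25  0.56  1.53 -0.    1.05  2.42]
-1.5707963267948966 -1.2 [0.25 0.56 1.53 0.   1.05 3.02]
-1.5707963267948966 -1.4 [ 0.25  0.56  1.53  0.    1.05 -3.07]
[[ 0.92 -0.    0.39]
 [-0.39 -0.    0.92]
 [-0.   -1.   -0.  ]]
0.67 [270.4, 219.7, 51.6, 61.2]
[[ 0.     0.965  0.263  0.433]
 [ 1.     0.    -0.     0.216]
 [-0.     0.263 -0.965  0.432]
 [ 0.     0.     0.     1.   ]] 1.9 [ 2.67059970e-01  3.40027338e-01  1.36461134e+00  2.27857208e-04
  1.43731021e+00 -1.30511644e+00]
```

View pics/b.png

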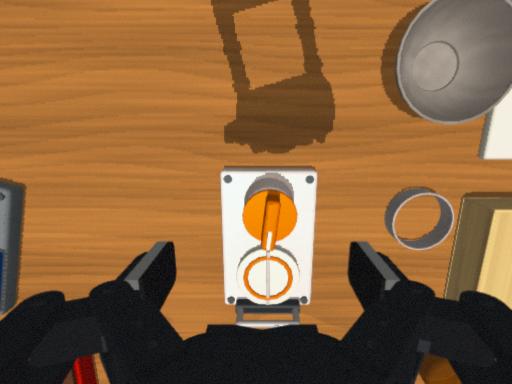

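The wrist view shows the flange at about (270,215). The bar top runs from (272,193) to (267,250), with its white mark on the far (+x) half. I'll measure the bar top by colour.

```bash
python3 - <<'E'
from h import *
f=optics.grab_frame("wrist"); im=f["frame"]
x0,y0,x1,y1=235,165,305,260
save("c.png",cv2.resize(im[y0:y1,x0:x1],None,fx=6,fy=6,interpolation=cv2.INTER_NEAREST))
for y in range(188,256,4): print(y,[tuple(int(k) for k in im[y,x]) for x in range(258,284,3)])
for u,v in((272,193),(267,250)): print(atz(f,u,v,.134))
E
```

```text
188 [(122, 114, 106), (146, 136, 128), (160, 148, 141), (157, 143, 131), (157, 143, 134), (162, 148, 139), (153, 140, 132), (136, 125, 118), (125, 112, 107)]
192 [(156, 87, 38), (227, 120, 0), (244, 142, 11), (219, 112, 0), (147, 72, 0), (150, 76, 1), (150, 75, 0), (144, 76, 19), (144, 107, 84)]
196 [(247, 149, 11), (247, 145, 0), (246, 145, 1), (106, 49, 0), (109, 50, 0), (112, 56, 0), (111, 53, 0), (164, 83, 0), (247, 143, 0)]
200 [(247, 146, 1), (247, 147, 10), (244, 141, 11), (108, 53, 0), (131, 61, 0), (128, 62, 0), (115, 53, 0), (153, 76, 0), (247, 143, 0)]
204 [(247, 145, 0), (247, 144, 4), (228, 123, 3), (205, 98, 0), (213, 106, 0), (236, 123, 0), (233, 121, 0), (200, 94, 0), (246, 138, 0)]
208 [(247, 144, 0), (247, 144, 0), (178, 92, 3), (221, 109, 0), (245, 137, 0), (244, 136, 0), (244, 135, 0), (197, 95, 0), (246, 141, 0)]
212 [(246, 139, 0), (247, 144, 0), (135, 65, 0), (230, 121, 0), (244, 135, 0), (245, 136, 0), (240, 129, 0), (214, 106, 0), (246, 139, 0)]
216 [(246, 140, 0), (246, 138, 0), (135, 64, 0), (237, 125, 0), (244, 134, 0), (244, 134, 0), (233, 121, 0), (239, 
[... 707 characters left out ...]
, (242, 130, 0)]
240 [(242, 213, 178), (152, 79, 20), (234, 118, 0), (244, 240, 223), (244, 224, 182), (228, 112, 0), (235, 132, 48), (243, 192, 156), (245, 237, 226)]
244 [(225, 222, 212), (161, 90, 43), (240, 129, 0), (245, 244, 230), (242, 179, 123), (218, 106, 0), (224, 216, 205), (231, 223, 217), (245, 242, 235)]
248 [(118, 115, 104), (177, 110, 69), (236, 124, 0), (244, 245, 233), (239, 146, 74), (215, 110, 31), (121, 118, 106), (120, 116, 104), (143, 136, 128)]
252 [(245, 247, 237), (245, 248, 238), (245, 247, 236), (191, 183, 171), (239, 241, 226), (245, 248, 237), (244, 247, 235), (227, 230, 214), (214, 209, 190)]
[0.50958955 0.22700782 0.134     ]
[0.57579519 0.22205562 0.134     ]
```

View pics/c.png

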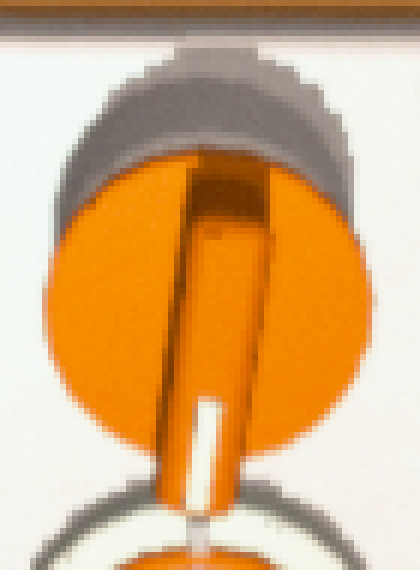

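```bash
python3 - <<'E'
from h import *
f=optics.grab_frame("wrist")
A=atz(f,273,201.3,.134);B=atz(f,268,250.8,.134);C=atz(f,269.7,215.8,.100)
phi=np.arctan2(B[1]-A[1],B[0]-A[0]); print(A,B,(A+B)/2,np.linalg.norm(A-B),C,phi)
c=(A+B)/2
ctrl.reach([c[0],c[1],.17],rv(np.pi/2+phi))
print(status.read_tool_pos(),status.read_wrist_force(),status.read_time_s())
f=optics.grab_frame("wrist"); save("d.png",f["frame"])
E
```

```text
[0.51884541 0.22813355 0.134     ] [0.57684317 0.22314849 0.134     ] [0.54784429 0.22564102 0.134     ] 0.05821160323988382 [0.54695834 0.22572137 0.1       ] -0.08574203147658792
[0.5479693  0.22594655 0.17076421] [-0.54182357 -0.57474355  0.61058015] 2.5833
```

View pics/d.png

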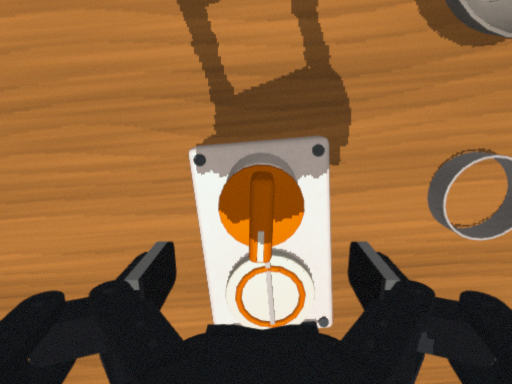

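The measurements agree: the bar measures 58 mm (60 expected), and the flange and bar centres are within 1 mm of each other. In the image the bar is upright at column 260, midway between the fingers at 175 and 350. I'll descend and grip.

```bash
python3 - <<'E'
from h import *
def s(t): print(t,status.read_tool_pos().round(4) if hasattr(status.read_tool_pos(),'round') else status.read_tool_pos(),np.round(status.read_wrist_force(),1),np.round(status.read_moment(),2),round(status.read_gripper_width(),4),status.read_time_s())
p=np.array(status.read_tool_pos()); p[:2]=[.5475,.2257]
p[2]=.104
print(ctrl.move_linear(p,velocity=.1,until_force=15)); s("down")
ctrl.move_gripper(0.0); s("grip")
E
```

```text
False
down [0.548  0.2258 0.1048] [-0.4  0.3 -0.3] [-0.    0.04  0.04] 0.0858 3.4417
grip [0.5475 0.2255 0.1041] [-0.9 -0.5  1.7] [-0.18  0.04 -0.06] 0.015 4.0833
```

```bash
python3 - <<'E'
from h import *
def s(t): print(t,np.round(status.read_tool_pos(),4),np.round(status.read_wrist_force(),1),np.round(status.read_moment(),2),round(status.read_gripper_width(),4),round(status.read_time_s(),2))
p=np.array([.5475,.2257,.104])
print(ctrl.move_linear(p-[0,0,.0112],velocity=.03,until_force=30)); s("push")
p[2]=status.read_tool_pos()[2]-.0005
a0=np.pi/2-.0857
m0=np.array(status.read_moment())[2]
for d in [.2,.4,.6,.8,.95,1.05,1.1,1.15,1.2,1.25]:
    ctrl.move_linear(p,rotation=rv(a0-d),velocity=.05); s(d)
    F=np.linalg.norm(status.read_wrist_force())
    if abs(status.read_moment()[2]-m0)>1. or F>45: break
E
```

```text
False
push [0.5476 0.2256 0.0929] [-1.3 -2.6  5.5] [-0.41  0.38 -0.04] 0.0153 4.61
0.2 [0.5476 0.2258 0.0926] [-1.6 -0.9  5.7] [-0.33  0.34 -0.05] 0.0149 4.96
0.4 [0.5477 0.226  0.0926] [-0.7 -0.8  6.1] [-0.11  0.25 -0.06] 0.0149 5.31
0.6 [0.5478 0.2261 0.0927] [-1.5  0.6  5.6] [-0.07  0.26 -0.03] 0.0152 5.66
0.8 [0.548  0.2262 0.0927] [-1.1  0.3  6.6] [ 0.11  0.21 -0.  ] 0.0148 6.01
0.95 [0.5481 0.2263 0.0928] [-0.6  0.   5.9] [ 0.08  0.15 -0.12] 0.0148 6.31
1.05 [0.5482 0.2264 0.0928] [-0.1  1.5  6. ] [ 0.11  0.1  -0.04] 0.0149 6.56
1.1 [0.5483 0.2264 0.0928] [-0.1  1.2  5.3] [ 0.13  0.09 -0.01] 0.0152 6.81
1.15 [0.5483 0.2262 0.0929] [ 0.  -0.7  6.5] [-0.05 -0.01  0.65] 0.0153 7.06
1.2 [0.5484 0.2262 0.0929] [ 0.  -0.4  5.7] [0.01 0.   1.46] 0.0148 7.31
```

The stop shows clearly: the moment climbs from 1.15 rad onward. Next I'll release, lift straight up and check.

```bash
python3 - <<'E'
from h import *
ctrl.move_gripper(.085)
p=np.array(status.read_tool_pos()); ctrl.move_linear(p+[0,0,.08],velocity=.15)
q=p+[-.04,0,0]; q[2]=.29
ctrl.reach(q,rv(np.pi/2)); ctrl.dwell(.3)
f=optics.grab_frame("wrist"); save("e.png",cv2.resize(f["frame"][150:300,190:350],None,fx=4,fy=4,interpolation=cv2.INTER_NEAREST))
g=optics.grab_frame("side"); a=g["frame"][230:384,60:240]; b=g["frame"][120:230,240:350]
save("f.png",cv2.resize(a,None,fx=4,fy=3.8,interpolation=cv2.INTER_NEAREST))
save("g.png",cv2.resize(b,None,fx=4,fy=4,interpolation=cv2.INTER_NEAREST))
print(status.read_time_s(),status.read_wrist_force())
for z in(.134,.125): print(z)
E
```

```text
10.225 [ 0.6028212   0.13666607 -0.15383905]
0.134
0.125
```

View pics/e.png

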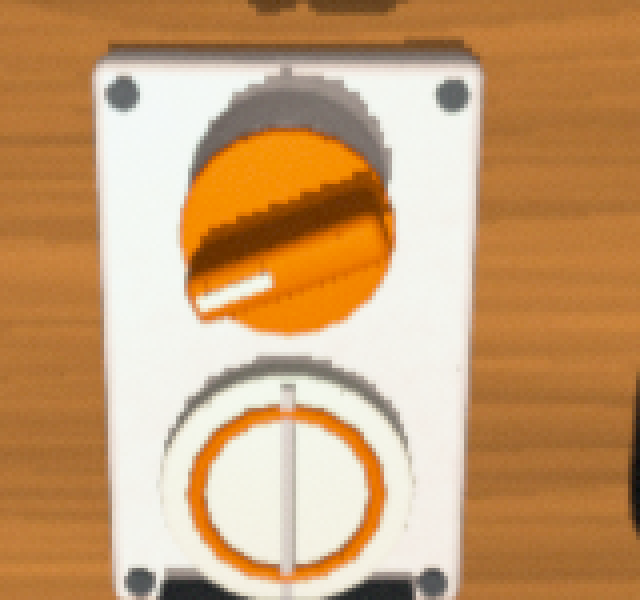

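View pics/f.png

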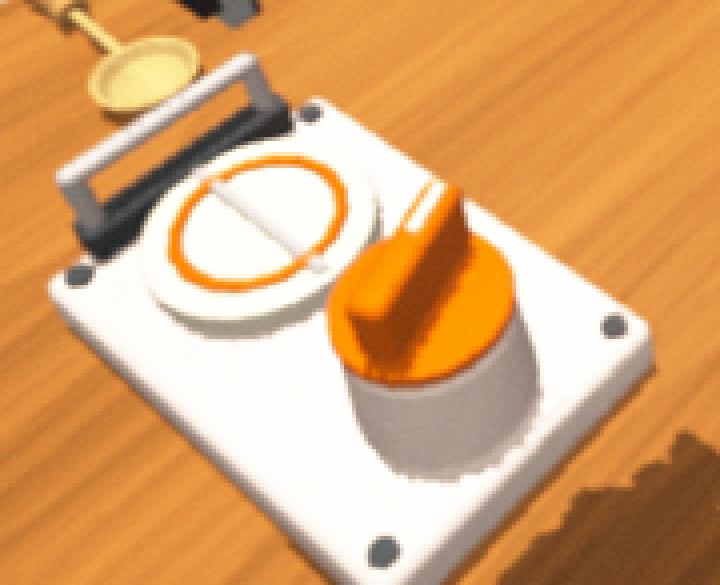

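The wrist view shows the bar turned about 70° clockwise, with the mark now on the -y side. In the side view the flange sits flush on the sleeve, its centre at about (165.5,311). I'll check the height numerically.

```bash
python3 - <<'E'
from h import *
g=optics.grab_frame("side"); o,d=ray(g,165.5,311)
for z in(.100,.091,.088): print(z,atz(g,165.5,311,z).round(4))
f=optics.grab_frame("wrist"); cu,cv=190+288/4,150+230/4
for z in(.100,.091): print("wrist",z,atz(f,cu,cv,z).round(4))
old=cv2.cvtColor(cv2.imread("pics/a_side.png"),4)
def cen(im,box):
    x0,y0,x1,y1=box; c=im[y0:y1,x0:x1].astype(int); m=(c[...,0]>150)&(c[...,2]<60)&(c[...,0]-c[...,2]>120); ys,xs=np.nonzero(m); return xs.min()+x0,xs.max()+x0,ys.min()+y0,ys.max()+y0
b=(138,265,195,340); print(cen(old,b),cen(g["frame"],b))
def blue(im): c=im[130:215,290:345].astype(int); ys,xs=np.nonzero(c[...,2]-c[...,0]>90); return xs.min(),xs.max(),ys.min(),ys.max(),len(xs)
print(blue(old),blue(g["frame"]))
E
```

```text
0.1 [0.5383 0.232  0.1   ]
0.091 [0.5442 0.229  0.091 ]
0.088 [0.5462 0.2279 0.088 ]
wrist 0.1 [0.5445 0.2261 0.1   ]
wrist 0.091 [0.5473 0.2261 0.091 ]
(np.int64(138), np.int64(194), np.int64(265), np.int64(326)) (np.int64(138), np.int64(187), np.int64(267), np.int64(330))
(np.int64(0), np.int64(41), np.int64(12), np.int64(42), 304) (np.int64(0), np.int64(41), np.int64(12), np.int64(42), 342)
```

Both views put the flange top at 88–91 mm, so the knob is held down about 9 mm. The blue knob is unchanged, and the arm is clear.

```bash
python3 -c "
from h import *
job.close_job()"
```

```text
the job is handed in; nothing more can be done
```

The orange knob is pushed down, turned clockwise to its stop and staying down by itself; I've handed the job in.

- **What I did:** I gripped the bar from above, pushed it down 11 mm (about 6 N) and turned it clockwise. The stop came about 1.1 rad into the turn, where the moment rose to about 1.5 N m. Then I let go and lifted clear. The clock read 10.2 s before the last pictures.
- **Knob turned:** the wrist picture after release shows the bar turned about 70°.
- **Knob down:** the flange top is at about 91 mm from the wrist camera and 88 mm from the side camera. It would be 100 mm when raised, so the knob is held down by roughly 9 mm. The 3 mm gap between the cameras is about what the 2 mm calibration allows.
- **Blue knob:** the arm never went near it. Its outline in the side picture is the same as before, though a few more blue pixels were counted (342 against 304).
- **Forces:** the force on the tool stayed under about 7 N in every reading I took, and no check failed.

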